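# Release and lift out a clamped clock movement

### The job

The clock movement in the round holder is still held by one blue half-moon screw whose round side overlaps its edge (the other screw is already released). Stand the red-handled box key on that screw and unscrew it half a turn anticlockwise, until its straight edge faces the movement, in two bites: about half-way, let go of the key, leave it standing on the screw, and take it again a quarter turn round. Put the key back upright in its wooden stand, then lift the movement out and set it down gently, right way up and in the middle of the green pad, without knocking the other things about.

Things in the scene. Friction and masses are not known exactly. Their poses are not given: they have to be found in the camera images.
- holder: Fixed round aluminium movement holder, 160 mm across, 22 mm tall, any yaw; origin at the centre of its underside. The movement lies on its top, kept central by four 6 mm thick pins rising 6 mm above the top. Two half-moon screws stand 58.5 mm from its centre: the one to turn on its +y side, the released one on its -y side; their tops are 52.2 mm above the table.
- dog_top (a point): Top centre of the half-moon screw to turn; axes turn with it, z up. Below: a brass square head, 10 mm across flats, sides along x and y, 18 mm tall, its top 6 mm tapering to a 5 mm tip; under that a blue steel half-moon flange 5 mm thick, radius 16 mm, round side to +x, straight edge 2.8 mm off the axis to -x. The flange's upper face is 18 mm below this point.
- dog (a joint): Angle of that screw, rad: 0 = fully locked (round side over the movement's edge), growing anticlockwise seen from above; stop at 3.2. The movement is free from about 2.8. Starts between 0.1 and 0.6. Stiff: about 0.06 N m of friction, stays where left.
- spare_dog_top (a point): Top centre of the other, identical half-moon screw, already released; no need to touch it.
- key: Loose steel box key, 130 g, upright in the stand; origin at the centre of its open lower end, z up, 106 mm long. Square shank 18 mm across; in its lower end a square socket 12 mm wide, 20 mm deep. Red square handle 22 mm across, 58 to 106 mm above the origin. All sides along its x, y. On the screw it rests on the flange, with 0.2 rad of turning play, and stands alone, leaning up to 0.1 rad.
- key_handle (a point): Point on the key's axis 84 mm above its lower end, a good height to grip the handle.
- stand: Fixed wooden key stand, 64 x 64 x 40 mm, origin at the centre of its underside; a square well 24 mm wide, sides along its x and y, open at the top, with its floor 6 mm above the table. The key starts in the well, its sides along the well's.
- movement: Loose brass clock movement, 450 g: round plate 100 mm across and 6 mm thick, origin at the centre of its underside, z up. In its middle a brass drum 34 mm across from 6 to 38 mm above the origin, to grip it by. Small flat gears up to 9.5 mm above the origin lie round the drum.
- pad: Fixed flat round green pad, 140 mm across, 5 mm thick, origin at the centre of its underside; small grey spot in its middle.
- loupe: Bystander: small black eye loupe, 36 mm across, 34 mm tall; origin at the centre of its underside. Leave it.
- oiler: Bystander: small amber oil bottle with black cap, 28 mm across, 50 mm tall; origin at the centre of its underside. Leave it.
- dish: Bystander: open round steel dish, 76 mm across, 24 mm tall; origin at the centre of its underside. Leave it.
- watch_case: Bystander: steel watch case with black face, 46 mm across, 11 mm tall; origin at the centre of its underside. Leave it.
- bezel: Bystander: plain steel ring, 60 mm across, 8 mm tall; origin at the centre of its underside. Leave it.
- wheel: Bystander: toothed brass wheel, 41 mm across, 14 mm tall on its arbor; origin at the centre of its underside. Leave it.
- jar: Bystander: small clear jar with steel cap, 48 mm across, 45 mm tall; origin at the centre of its underside. Leave it.
Things that resemble listed ones, but are neither listed nor needed, are in the scene too. Leave any yellow look-alike of the key alone. Of the things that look like the movement, the smaller one is meant.

How it is judged:
By the outcome, as a careful person would: the job done as asked, in the order asked, and still so for the second after the job is handed in, with the robot touching nothing.
It also fails if it takes over 72 s, if anything falls off the work surface, if the arm or the gripper's body presses on something with over 40 N, if the wrist force passes 120 N, or if a joint passes its speed limit or range.

### The arm

A 6-joint arm with a two-finger parallel gripper is mounted at the origin on the work surface. World frame = base frame: x ahead of the robot, y to its left, z up, the work surface at z = 0. Lengths are in m, angles in rad, forces in N, time in s.
With the tool pointing down it reaches from about 0.375 to 0.925 m from the base axis. Payload 5.7 kg.
Tool frame: the origin (TCP) lies on the mounting face of the last link; the fingertips stand 173 mm ahead of it and the grasp point (between the pads) lies 155 mm ahead of it; z points along the fingers, y is the line along which they close (so a half turn about z gives the same grasp; the last joint's range is limited). The gripper opens to 85 mm and grips with 20 to 120 N. Pads are 22 mm wide; open, the fingers measure 114 mm over their backs; the gripper's body (76 mm by 85 mm) begins 54 mm behind the grasp point. The pads swing forward as they close: fully open they stand 13 mm farther back than shut.
Start: joints at [1.14, 0.359, 1.51, -0, 1.272, -0.115], TCP at [0.186, 0.57, 0.405] pointing down, gripper open.
Joint ranges: [-2.97, 2.97], [-1.01, 2.36], [0.21, 2.38], [-0.96, 4.11], [0.2, 2.71], [-2.98, 2.98]. Speed limits (rad/s): [2.39, 2.39, 3.14, 3.14, 3.14, 3.14].

### API

Orientations are given as [roll, pitch, yaw] about the fixed x, y, z axes, in that order (R = Rz(yaw) Ry(pitch) Rx(roll)).
In Python, from workcell import r, eyes, ticket, finder gives the robot as it stands.
- The arm moves only by the tool drive_tool, never from a script. Its argument "targets" is a list of rows, each a list of 3 entries, a list of its own where there are three numbers: the turn, a rotation vector about the tool's x, y, z normalised to -1 to 1, where 1 is 90 degrees, then the shift along the tool's x, y, z normalised to -1 to 1, where 1 is 400 mm, then the opening, from 0 (shut) to 1 (fully open). A call has 1 to 12 rows; each row shifts and turns the commanded pose from where the row before left it, along the tool's axes as they then stand; what a row does not reach is not made up. A row lasts 1/8 s, in which the tool goes at most 62.5 mm and 10.7 degrees, less where a joint would pass 70% of its speed; a pose out of reach is approached as far as the arm can. A call with a number of a shift or a turn outside -1 to 1 is refused whole. A call with a gripper value outside its range is refused whole. The fingers move at their own pace and stop on an object; "grip_force" is the grip in N (left out, the last holds). Time passes only in rows, so rows that do not move let the fingers close. It gives the time, the measured TCP pose, the force, the opening and the grip force at its end, in the units of the state.
- r.get_obs(): the state, without advancing time (a new reading comes with each control period).
- eyes.capture(name): name is "scene" or "top"; returns a dict with "frame" (384x512x3 uint8, red, green, blue), "K" (3x3 intrinsics, pixels), "k1" (the pictures are not rectified: a ray, as slopes to the right and down, at radius r is drawn at 1 + k1 r^2 times it, then the intrinsics apply), "R" (3x3) and "t" (3): a world point X has camera coordinates R X + t. Camera axes: x right, y down, z forward; pixel columns grow to the right and rows downward; lengths in m; the calibration is good to about 2 mm. A picture is of the moment at which its call begins. There is no depth.
- ticket.sign_off(): hands the job in; it is judged then, once.
Trained networks look in a picture, given as the dict that the camera call returned (one of the last four; its "shot" number tells which), for a name from the list of things; names that differ only in an ending like _2 or _b are one class to them, and where a whole thing is asked for, a point or a joint stands for the part that bears it (a point fixed in the world has none). Each returns a list of dicts, best first, with "score" (0 to 1); they miss things now and then, are a little off and sometimes report something else, mostly with a low value. They report only what shows in the picture. A call takes as long as a camera call. They do not tell look-alikes from the thing itself.
- finder.find_in(query, picture): "xy" ([column, row] as shares, 0 to 1, of the picture: columns of its width, rows of its height, amid what is visible of it).
- finder.spot_point(query, picture): "xy" ([column, row] as shares, 0 to 1, of the picture: columns of its width, rows of its height: a listed point, or the origin of a listed thing).
The state is a dict: "time_s": time; "joints": joint angles; "joint_velocities": joint speeds; "joint_efforts": joint torques, N m; "ee_pos": TCP position; "ee_rot": TCP orientation; "ft_force": force on the tool from outside, world axes, zero at the start; "moment": the same for the moment, N m; "grip_width": finger opening in m; "gripper_force": force on a finger pad.
Only numpy, scipy, OpenCV 4.12 (cv2) and the standard library are available. Lean on these libraries where they do the work, as an engineer would, in place of code of your own. Each camera call takes 0.05 s, during which the arm holds its last target. There are 200 camera calls.

## Working session

There is one attempt and no reset: what is moved stays moved. The work goes in short steps, Python scripts to look and compute and a tool call to move; the robot and the scene stay as the last step left them, time stands still between calls to the robot, and variables do not carry over. Pictures are saved under pics/ and viewed, at most 10 in all, crops included, and the job is handed in when it is done.

Besides the shell and the picture viewer there is one more tool, called after "Call:" by a JSON object that holds its "name" and its "arguments". drive_tool: Moves the arm, as the interface text tells. Its arguments: {"type":"object","properties":{"targets":{"type":"array","items":{"type":"array"}},"grip_force":{"type":"number"}},"required":["targets"]}

```bash
ls; mkdir -p pics
cat > h.py <<'E'
import numpy as np, cv2
from workcell import r, eyes, ticket, finder
def save(p,n,crop=None,s=1):
    f=p["frame"][:,:,::-1]
    if crop: f=f[crop[1]:crop[3],crop[0]:crop[2]]
    cv2.imwrite("pics/"+n,cv2.resize(f,None,fx=s,fy=s,interpolation=cv2.INTER_CUBIC))
def dist(p): return np.array([p["k1"],0,0,0,0],float)
def ray(p,uv):
    # radial undistort by fixed point: d = s(1+k1 s^2)
    K=np.array(p["K"]);d=np.array([(uv[0]-K[0,2])/K[0,0],(uv[1]-K[1,2])/K[1,1]])
    s=d.copy()
    for _ in range(50): s=d/(1+p["k1"]*(s@s))
    R=np.array(p["R"]);return -R.T@np.array(p["t"]),R.T@np.array([s[0],s[1],1])
def atz(p,uv,z):
    c,d=ray(p,uv);return c+d*(z-c[2])/d[2]
def px(xy): return np.array(xy)*[512,384]
def proj(p,X):
    c=np.array(p["R"])@np.array(X)+np.array(p["t"]);s=c[:2]/c[2];s=s*(1+p["k1"]*(s@s));K=np.array(p["K"])
    return np.array([K[0,0]*s[0]+K[0,2],K[1,1]*s[1]+K[1,2]])
def tri(rs):
    A=np.zeros((3,3));b=np.zeros(3)
    for c,d in rs:
        d=d/np.linalg.norm(d);M=np.eye(3)-np.outer(d,d);A+=M;b+=M@c
    return np.linalg.solve(A,b)
E
python3 - <<'E'
from h import *
np.set_printoptions(precision=4,suppress=True)
P={n:eyes.capture(n) for n in("scene","top")}
for n,p in P.items():
    save(p,n+"0.png",s=1.55); c,_=ray(p,(256,192));print(n,c,p["K"][0][0],p["k1"])
Z=dict(holder=0,dog_top=.0522,spare_dog_top=.0522,key=.006,key_handle=.09,stand=0,movement=.022,pad=0)
for q,z in Z.items():
  for n,p in P.items():
    for d in finder.spot_point(q,p)[:4]:
        u=px(d["xy"]);print(q,n,round(d["score"],2),u.round(1),atz(p,u,z).round(4))
print(r.get_obs())
E
```

```text
pics
scene [ 0.9872 -0.2527  0.8897] 440.1673611801081 0.0071136487199139845
top [0.4493 0.0744 0.9998] 430.05519579296487 -0.1482881465191407
holder scene 0.95 [245.9 249.6] [0.5639 0.0144 0.    ]
dog_top scene 0.68 [266.2 222.5] [0.5551 0.0748 0.0522]
dog_top top 0.51 [256.8 167.8] [0.5564 0.0797 0.0522]
spare_dog_top scene 0.63 [228.1 255.9] [ 0.5808 -0.0415  0.0522]
spare_dog_top scene 0.39 [249.8 243. ] [0.5795 0.0148 0.0522]
spare_dog_top top 0.6 [312.6 158.7] [ 0.5748 -0.0445  0.0522]
key scene 0.83 [147.4 329.1] [ 0.6118 -0.2533  0.006 ]
key scene 0.66 [130.6 294.6] [ 0.5245 -0.2512  0.006 ]
key top 0.61 [395.2 147. ] [ 0.6069 -0.2485  0.006 ]
key_handle scene 0.87 [120.5 278.1] [ 0.5256 -0.2537  0.09  ]
key_handle scene 0.86 [145.5 313.7] [ 0.6189 -0.2437  0.09  ]
key_handle top 0.72 [350.1 243.4] [ 0.3879 -0.1161  0.09  ]
key_handle top 0.52 [409.7 141.7] [ 0.6051 -0.2544  0.09  ]
key_handle top 0.51 [409.9 180.8] [ 0.5196 -0.2513  0.09  ]
key_handle top 0.51 [117.5 149.2] [0.5988 0.3807 0.09  ]
stand scene 0.71 [150.6 220.9] [ 0.3735 -0.1346  0.    ]
stand scene 0.55 [131.
[... 385 characters left out ...]
71 [355.6  96.2] [ 0.7253 -0.1537  0.022 ]
movement top 0.27 [398.3 181.6] [ 0.5233 -0.2475  0.022 ]
pad scene 0.77 [328.8 201.7] [0.5624 0.2608 0.    ]
pad top 0.83 [179.6 170.4] [0.5595 0.2612 0.    ]
{'time_s': 0.9, 'joints': array([ 1.1399,  0.3587,  1.5104,  0.    ,  1.2725, -0.1151]), 'joint_velocities': array([ 0.0002,  0.0007, -0.0004,  0.0002, -0.001 ,  0.001 ]), 'joint_efforts': array([  0.0014, -52.7571, -27.9055,  -0.0005,   0.0016,   0.    ]), 'ee_pos': array([0.1863, 0.5703, 0.4047]), 'ee_rot': array([-3.1416, -0.    ,  2.8258]), 'ft_force': array([ 0.6038, -0.5419, -0.8216]), 'moment': array([ 0.0178,  0.0299, -0.0212]), 'gripper_force': 0.0, 'grip_width': 0.08562303350127157}
```

View pics/scene0.png

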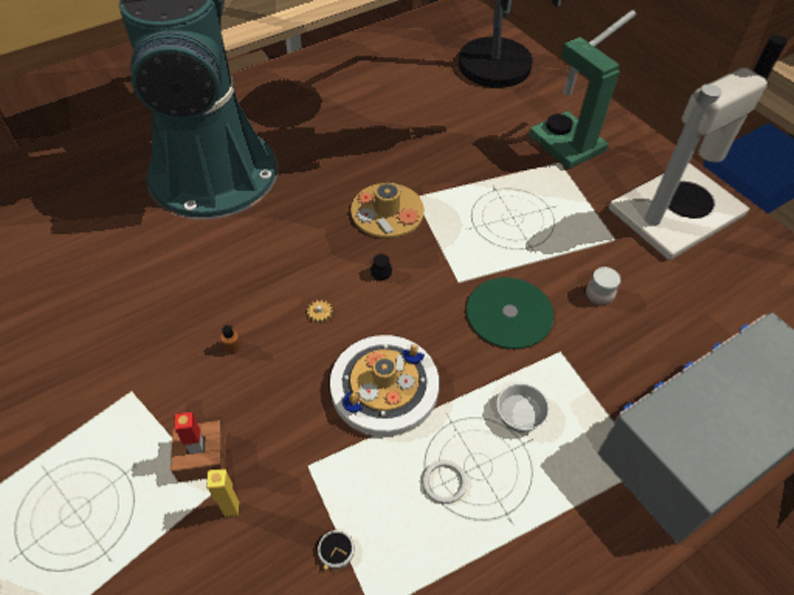

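View pics/top0.png

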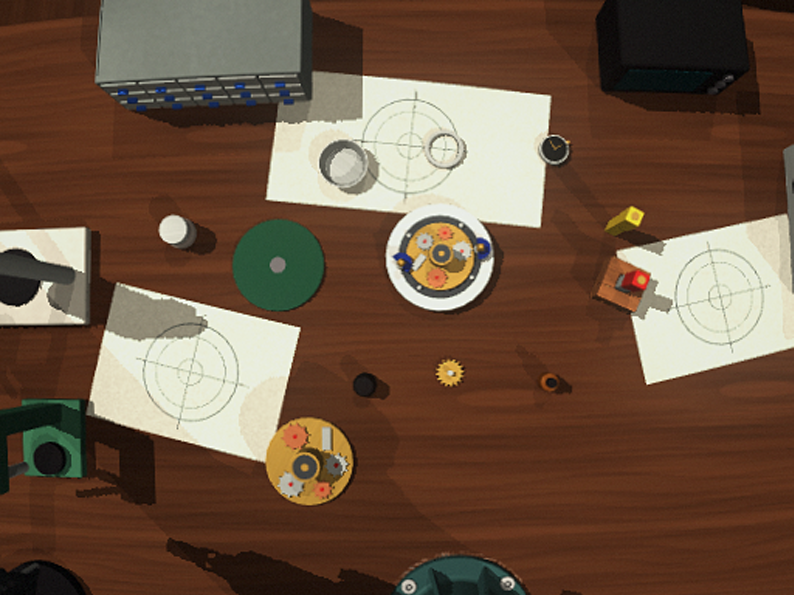

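Scene picture: red key in its stand at about (187,430)/1.55, yellow look-alike at (222,490), smaller movement in the white holder at (385,380), larger look-alike movement at (388,205), pad at (510,311). In the top picture the holder is at (441,254), the red key at (636,281) and the pad at (278,265). I'll confirm with an enlarged mosaic: red key against yellow key, and the holder's small movement against the big one lying at (310,461).

Run:
```python
from h import *
np.set_printoptions(precision=4,suppress=True)
P={n:eyes.capture(n) for n in("top","scene")}
t=P["top"]["frame"][:,:,::-1];s=P["scene"]["frame"][:,:,::-1]
def c(f,x,y,w=76,h=56): return cv2.resize(f[y:y+h,x:x+w],(400,295),interpolation=cv2.INTER_CUBIC)
cv2.imwrite("pics/mos.png",np.vstack([np.hstack([c(t,246,136),c(t,372,132)]),np.hstack([c(s,210,217),c(s,92,258)])]))
# averages of detections
import collections
acc=collections.defaultdict(list)
for n in P:
  p=P[n]
  for q,z in dict(holder=0,dog_top=.0522,spare_dog_top=.0522,key_handle=.09,stand=0,movement=.022,pad=0).items():
    for d in finder.spot_point(q,p)[:3]: print(n,q,round(d["score"],2),px(d["xy"]).round(1),atz(p,px(d["xy"]),z)[:2])
# pad & holder centroid
for n,p in P.items():
  hsv=cv2.cvtColor(p["frame"],cv2.COLOR_RGB2HSV)
  m=cv2.inRange(hsv,(55,80,30),(90,255,160))
  k,l,st,ce=cv2.connectedComponentsWithStats(m)
  for i in range(1,k):
    if st[i,4]>300: print(n,"green",st[i],ce[i],atz(p,ce[i],.005)[:2])
  m=cv2.inRange(hsv,(0,180,110),(6,255,255))|cv2.inRange(hsv,(172,180,110),(180,255,255))
  k,l,st,ce=cv2.connectedComponentsWithStats(m)
  for i in range(1,k):
    if st[i,4]>30: print(n,"red",st[i],ce[i],atz(p,ce[i],.09)[:2])
  m=cv2.inRange(hsv,(108,150,30),(128,255,255))
  k,l,st,ce=cv2.connectedComponentsWithStats(m)
  for i in range(1,k):
    if st[i,4]>15: print(n,"blue",st[i],ce[i],atz(p,ce[i],.034)[:2])
```

```text
top holder 0.51 [236.2 250.1] [0.3716 0.1311]
top dog_top 0.66 [255.7 167.7] [0.5567 0.0822]
top dog_top 0.57 [288.6  95.5] [0.7191 0.0056]
top spare_dog_top 0.65 [311.2 158. ] [ 0.5764 -0.0414]
top key_handle 0.67 [409.8 181.3] [ 0.5185 -0.251 ]
top key_handle 0.63 [407.1 144. ] [ 0.6    -0.2482]
top key_handle 0.27 [351.  242.7] [ 0.3894 -0.118 ]
top stand 0.89 [396.9 181.1] [ 0.5262 -0.2514]
top movement 0.66 [281.5 166.5] [0.5619 0.0235]
top movement 0.6 [197.8 298.7] [0.2635 0.2194]
top pad 0.64 [180.7 172. ] [0.5558 0.2587]
top pad 0.16 [355.8  98.4] [ 0.726  -0.1591]
scene holder 0.6 [244.5 252.2] [0.5678 0.008 ]
scene dog_top 0.68 [266.9 223.9] [0.5591 0.0741]
scene spare_dog_top 0.48 [229.8 256.1] [ 0.5832 -0.0387]
scene key_handle 0.69 [119.3 278.4] [ 0.5249 -0.256 ]
scene key_handle 0.56 [144.3 315.3] [ 0.6205 -0.2469]
scene stand 0.69 [132.1 296.3] [ 0.5266 -0.2501]
scene stand 0.57 [327.4 199.8] [0.5559 0.2616]
scene movement 0.85 [253.6 134. ] [0.2836 0.2196]
scene movement 0.82 [251.2 240.9] [0.5619 0.0301]
scene movement 0.59 [289.2 312.1] [0.745  0.0034]
scene pad 0.
[... 1160 characters left out ...]
 8  24] [311.7083 156.5   ] [ 0.5823 -0.0449]
top blue [254 163  11   7  32] [259.4062 165.5312] [0.5635 0.0739]
scene green [  78    0   70   65 1030] [120.9447  22.7845] [-0.4298  0.1346]
scene green [ 342   24   57   84 1914] [375.7513  68.883 ] [0.2401 0.7151]
scene green [  96   62   81   77 3817] [134.1045 104.043 ] [-0.0213  0.0009]
scene green [ 301  179   56   46 1920] [328.5677 201.7177] [0.5645 0.2574]
scene red [112 266  17  18 136] [120.9706 273.0441] [ 0.5159 -0.2487]
scene blue [ 454   80   58   57 1958] [490.1736 107.4025] [0.5717 0.8405]
scene blue [260 226  13   9  58] [265.7586 230.1552] [0.5623 0.0694]
scene blue [221 253  12  13  67] [225.7612 260.7612] [ 0.5794 -0.0473]
```

View pics/mos.png

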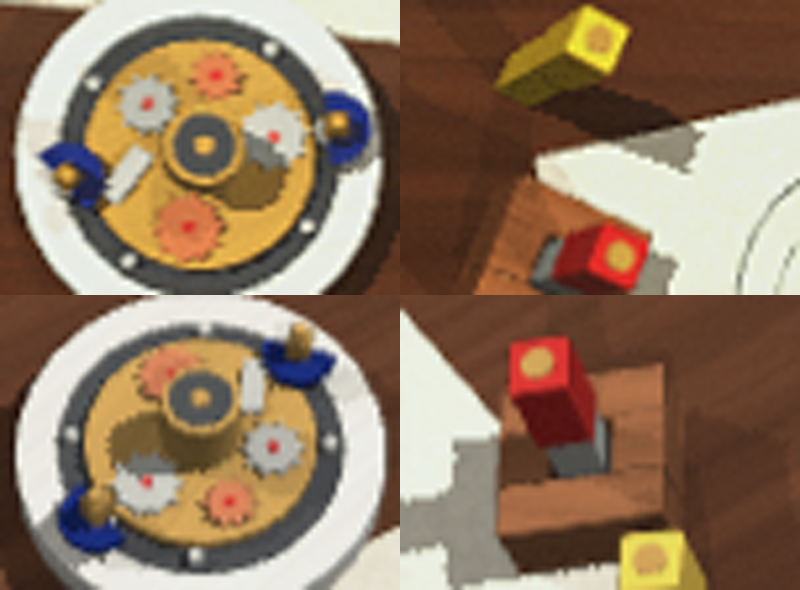

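The crops confirm it: the red key stands in the wooden well, about (410,180) in the top picture, with the yellow key beside it at (407,144). The smaller movement lies in the white holder with blue screws at its edge: dog at about (258,167), spare at about (311,158) in the top picture. Next I'll fit the poses with rendered silhouettes.

```bash
cat > fit.py <<'E'
from h import *
from scipy.optimize import minimize
S=8
def sil(p,bodies,win):
    x0,y0,x1,y1=win;m=np.zeros(((y1-y0)*S,(x1-x0)*S),np.uint8)
    for pts,val in bodies:
        u=np.array([proj(p,X) for X in pts]);u=(u+.5-[x0,y0])*S-.5
        h=cv2.convexHull(u.astype(np.float32))
        cv2.fillConvexPoly(m,np.round(h*16).astype(np.int32),val,shift=4)
    return m
def mask(p,win,f):
    x0,y0,x1,y1=win;im=cv2.resize(p["frame"][y0:y1,x0:x1],None,fx=S,fy=S,interpolation=cv2.INTER_CUBIC)
    return f(cv2.cvtColor(im,cv2.COLOR_RGB2HSV),im.astype(int))
red=lambda h,i:((i[...,0]>90)&(i[...,1]<i[...,0]*.45)&(i[...,2]<i[...,0]*.45)).astype(np.uint8)*255
green=lambda h,i:((i[...,1]>i[...,0]*1.4)&(i[...,1]>i[...,2]*1.15)&(i[...,1]>30)).astype(np.uint8)*255
blue=lambda h,i:((i[...,2]>i[...,0]*1.7)&(i[...,2]>i[...,1]*1.5)&(i[...,2]>35)).astype(np.uint8)*255
def disc(c,r,z0,z1,n=60):
    a=np.linspace(0,2*np.pi,n);return [[c[0]+r*np.cos(t),c[1]+r*np.sin(t),z] for t in a for z in(z0,z1)]
def box(x,y,yaw,w,z0,z1,lx=0,ly=0):
    c,s=np.cos(yaw),np.sin(yaw)
    return [[x+c*a-s*b+lx*z,y+s*a+c*b+ly*z,z] for a in(-w/2,w/2) for b in(-w/2,w/2) for z in(z0,z1)]
def dogb(x,y,th):  # th: world heading of dog x
    a=np.arccos(-2.8/16);c,s=np.cos(th),np.sin(th)
    fl=[[x+.016*np.cos(th+t),y+.016*np.sin(th+t),z] for t in np.linspace(-a,a,40) for z in(.0292,.0342)]
    return [(fl,255),(box(x,y,th,.010,.0342,.0462),0),(box(x,y,th,.010,.0462,.0463)+box(x,y,th,.005,.0522,.0523),0)]
def fit(cost,x0,d):
    x0=np.array(x0,float);sx=np.vstack([x0]+[x0+np.eye(len(x0))[i]*d[i] for i in range(len(x0))])
    q=minimize(cost,x0,method="Nelder-Mead",options=dict(initial_simplex=sx,xatol=1e-5,fatol=1,maxiter=400));return q.x,q.fun/255/S/S
def win(u,w,h): return int(u[0]-w),int(u[1]-h),int(u[0]+w),int(u[1]+h)
def cost(P,M,W,f): return lambda x:sum(np.abs(sil(P[n],f(x),W[n]).astype(int)-M[n]).sum() for n in P)
def run(P,ctr,w,h,col,f,x0,d):
    W={n:win(proj(P[n],ctr),w,h) for n in P};M={n:mask(P[n],W[n],col).astype(int) for n in P}
    return fit(cost(P,M,W,f),x0,d)
E
python3 - <<'E'
from fit import *
np.set_printoptions(precision=4,suppress=True)
P={n:eyes.capture(n) for n in("top","scene")}
T={n:{n:P[n]} for n in P};T["both"]=P
for n,Q in T.items():
  print(n,"pad",run(Q,[.558,.261,0],45,40,green,lambda x:[(disc(x,.07,.0,.005),255)],[.558,.26],[.005,.005]))
  print(n,"handle",run(Q,[.523,-.25,.09],16,16,red,lambda x:[(box(x[0],x[1],x[2],.022,.064,.112),255)],[.523,-.25,-.3],[.005,.005,.3]))
  for nm,c,hd in(("dog",[.557,.077],0.),("spare",[.578,-.042],-1.5)):
    best=min((run(Q,c+[.035],14,14,blue,lambda x:dogb(*x),c+[h0],[.004,.004,.4]) for h0 in np.arange(-3,3,1)),key=lambda v:v[1]);print(n,nm,best)
pins={"top":[(270,48),(93,83),(128,260),(308,226)],"scene":[(205,33),(71,139),(195,260),(330,147)]}
org={"top":(246,136),"scene":(210,217)}
for n,p in P.items():
  g=cv2.cvtColor(p["frame"],cv2.COLOR_RGB2GRAY).astype(float);o=[]
  for X,Y in pins[n]:
    u=np.array([(X+.5)*.19-.5+org[n][0],(Y+.5)*.1898-.5+org[n][1]]);i=np.round(u).astype(int)
    w=g[i[1]-1:i[1]+2,i[0]-1:i[0]+2];w=np.clip(w-90,0,None);yy,xx=np.mgrid[-1:2,-1:2]
    c=i+np.array([(w*xx).sum(),(w*yy).sum()])/w.sum();o.append(atz(p,c,.0275)[:2])
  o=np.array(o);c=o.mean(0);print(n,"pins ctr",c,[(np.hypot(*(a-c)).round(4),np.degrees(np.arctan2(*(a-c)[::-1])).round(1)) for a in o])
E
```

```text
top pad (array([0.5585, 0.2625]), np.float64(185.453125))
top handle (array([ 0.5204, -0.2512, -0.0963]), np.float64(75.8125))
top dog (array([ 0.5547,  0.0767, -0.9038]), np.float64(17.921875))
top spare (array([ 0.5751, -0.0379, -1.5258]), np.float64(22.40625))
scene pad (array([0.5593, 0.2618]), np.float64(169.921875))
scene handle (array([ 0.5187, -0.2496,  0.0073]), np.float64(145.65625))
scene dog (array([ 0.5561,  0.0755, -1.0405]), np.float64(16.734375))
scene spare (array([ 0.5762, -0.0395, -1.5366]), np.float64(11.46875))
both pad (array([0.5592, 0.2617]), np.float64(355.765625))
both handle (array([ 0.5199, -0.2516, -0.2865]), np.float64(220.265625))
both dog (array([ 0.5551,  0.076 , -0.9168]), np.float64(40.34375))
both spare (array([ 0.5758, -0.0392, -1.5338]), np.float64(37.40625))
top pins ctr [0.5651 0.0191] [(np.float64(0.0555), np.float64(-34.8)), (np.float64(0.0558), np.float64(55.2)), (np.float64(0.0555), np.float64(145.2)), (np.float64(0.0558), np.float64(-124.8))]
scene pins ctr [0.5662 0.0181] [(np.float64(0.0558), np.float64(144.7)), (np.float64(0.0554), np.float64(-124.9)), (np.float64(0.0557), np.float64(-35.1)), (np.float64(0.0553), np.float64(55.0))]
```

Run:
```python
from fit import *
np.set_printoptions(precision=4,suppress=True)
P={n:eyes.capture(n) for n in("top","scene")}
def red2(h,i):
    m=((i[...,0]>70)&(i[...,1]<i[...,0]*.42)&(h[...,1]>165)&((h[...,0]<6)|(h[...,0]>172))).astype(np.uint8)*255
    c,_=cv2.findContours(m,cv2.RETR_EXTERNAL,cv2.CHAIN_APPROX_NONE);c=max(c,key=cv2.contourArea)
    o=np.zeros_like(m);cv2.drawContours(o,[c],-1,255,-1);return o
T={n:{n:P[n]} for n in P};T["both"]=P
for n,Q in T.items():
  for z0 in (-.5,.0,-.9):
    print(n,"upright",*run(Q,[.523,-.25,.09],16,16,red2,lambda x:[(box(x[0],x[1],x[2],.022,.064,.112),255)],[.522,-.25,z0],[.004,.004,.3]))
f=lambda x:[(box(x[0]-.09*x[3],x[1]-.09*x[4],x[2],.022,.064,.112,x[3],x[4]),255)]
for z0 in(-.5,-.2):print("lean",*run(P,[.523,-.25,.09],16,16,red2,f,[.522,-.25,z0,0,0],[.004,.004,.3,.04,.04]))
W=win(proj(P["top"],[.523,-.25,.09]),24,20);p=P["top"]
# overlay
ims=[]
for n,p in P.items():
  W=win(proj(p,[.523,-.25,.06]),25,25);im=cv2.resize(p["frame"][W[1]:W[3],W[0]:W[2],::-1],None,fx=8,fy=8,interpolation=cv2.INTER_CUBIC)
  m=mask(p,W,red2);c,_=cv2.findContours(m,cv2.RETR_EXTERNAL,cv2.CHAIN_APPROX_NONE);cv2.drawContours(im,c,-1,(255,255,0),1)
  for yaw,col in((-.46,(0,255,0)),):
    for b in (box(.525,-.2505,yaw,.064,.04,.04),box(.525,-.2505,yaw,.024,.04,.04)):
      u=np.array([proj(p,X) for X in b]);u=((u+.5-[W[0],W[1]])*8-.5)[[0,2,6,4]]
      cv2.polylines(im,[u.astype(np.int32)],True,col,1)
  ims.append(im)
cv2.imwrite("pics/stand.png",np.hstack(ims))
```

```text
top upright [ 0.5198 -0.2512 -0.0562] 45.421875
top upright [ 0.5198 -0.2511 -0.0735] 45.328125
top upright [ 0.5198 -0.2511 -0.0743] 45.40625
scene upright [ 0.5197 -0.2517 -0.2959] 27.5
scene upright [ 0.5196 -0.2521  0.2459] 54.40625
scene upright [ 0.5192 -0.2516 -0.2992] 27.296875
both upright [ 0.5195 -0.2516 -0.2726] 77.0
both upright [ 0.5199 -0.2517 -0.2806] 77.03125
both upright [ 0.5193 -0.2516 -0.285 ] 76.5625
lean [ 0.5198 -0.2518 -0.3143  0.0248  0.0271] 70.015625
lean [ 0.5196 -0.2514 -0.3017  0.035   0.0325] 68.671875
```

View pics/stand.png

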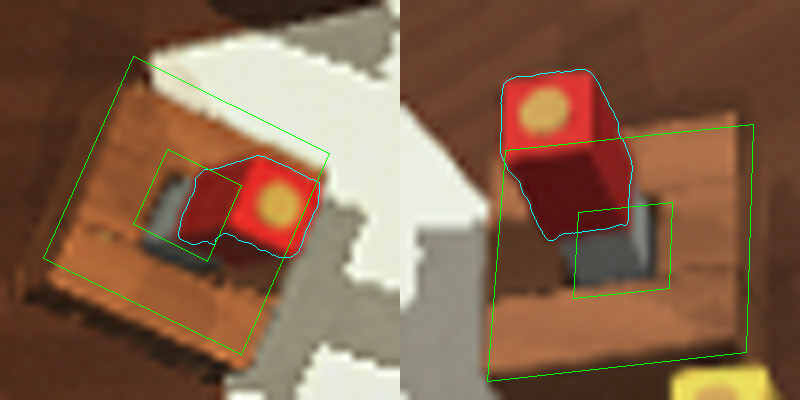

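Run:
```python
from fit import *
np.set_printoptions(precision=4,suppress=True)
P={n:eyes.capture(n) for n in("top","scene")}
def hull(m,fill=True):
    c,_=cv2.findContours(m,cv2.RETR_EXTERNAL,cv2.CHAIN_APPROX_NONE);c=max(c,key=cv2.contourArea)
    o=np.zeros_like(m);cv2.drawContours(o,[cv2.convexHull(c)],-1,255,-1);return o
def redh(h,i):
    return hull(((i[...,0]>50)&(i[...,1]<i[...,0]*.38)&(h[...,1]>165)&((h[...,0]<6)|(h[...,0]>172))).astype(np.uint8)*255)
def wood(h,i):
    m=((i[...,0]>108)&(i[...,0]>i[...,2]*1.6)&(i[...,0]<215)&(h[...,0]>5)&(h[...,0]<16)).astype(np.uint8)*255
    m=cv2.morphologyEx(m,cv2.MORPH_OPEN,np.ones((7,7)));return hull(m)
T={n:{n:P[n]} for n in P};T["both"]=P
for n,Q in T.items():
    print(n,"handle",*run(Q,[.52,-.25,.09],16,16,redh,lambda x:[(box(x[0],x[1],x[2],.022,.064,.112),255)],[.522,-.25,-.4],[.004,.004,.2]))
    print(n,"stand",*run(Q,[.52,-.25,.04],25,25,wood,lambda x:[(box(x[0],x[1],x[2],.064,.04,.04),255)],[.522,-.25,-.4],[.004,.004,.2]))
f=lambda x:[(box(x[0]-.09*x[3],x[1]-.09*x[4],x[2],.022,.064,.112,x[3],x[4]),255)]
print("lean",*run(P,[.523,-.25,.09],16,16,redh,f,[.522,-.25,-.4,0,0],[.004,.004,.2,.04,.04]))
ims=[]
for n,p in P.items():
  W=win(proj(p,[.523,-.25,.06]),25,25);im=cv2.resize(p["frame"][W[1]:W[3],W[0]:W[2],::-1],None,fx=8,fy=8,interpolation=cv2.INTER_CUBIC)
  for k,col in((redh,(255,255,0)),(wood,(255,0,255))):
    c,_=cv2.findContours(mask(p,W,k),cv2.RETR_EXTERNAL,cv2.CHAIN_APPROX_NONE);cv2.drawContours(im,c,-1,col,1)
  for b in (box(.520,-.2505,-.40,.064,.04,.04),box(.520,-.2505,-.40,.024,.04,.04)):
      u=np.array([proj(p,X) for X in b]);u=((u+.5-[W[0],W[1]])*8-.5)[[0,2,6,4]]
      cv2.polylines(im,[u.astype(np.int32)],True,(0,255,0),1)
  ims.append(im)
cv2.imwrite("pics/stand2.png",np.hstack(ims))
```

```text
top handle [ 0.5196 -0.2509 -0.0867] 31.0625
top stand [ 0.5191 -0.25   -0.4396] 21.09375
scene handle [ 0.5196 -0.2518 -0.2987] 23.953125
scene stand [ 0.5215 -0.2517 -0.4253] 170.09375
both handle [ 0.5197 -0.2518 -0.2752] 58.734375
both stand [ 0.5203 -0.2511 -0.4356] 237.890625
lean [ 0.5193 -0.2516 -0.3143  0.0145  0.0205] 52.90625
```

View pics/stand2.png

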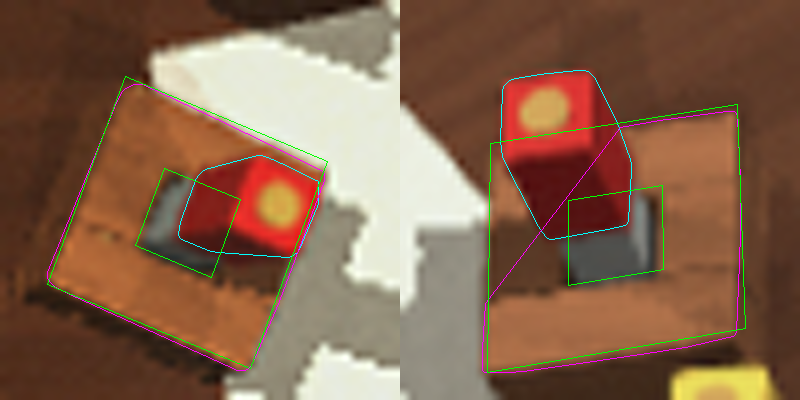

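Fits agree: holder centre (0.5656, 0.0186), yaw 0.176; screw at (0.5553, 0.0762), angle about 0.45; stand (0.5195, -0.2505), yaw about -0.42; pad (0.559, 0.262). Now I'll plan the moves.

```bash
cat > plan.py <<'E'
import sys,json,numpy as np
from scipy.spatial.transform import Rotation as Ro
from workcell import r
# legs: x y z yaw n ; yaw is done spread over rows. prints per-leg constant rows
def plan(legs,start=None):
    o=r.get_obs();p=np.array(o["ee_pos"]);R=Ro.from_euler("xyz",o["ee_rot"])
    print("t",o["time_s"],"pos",p.round(4),"rot",np.round(o["ee_rot"],4),"w",round(o["grip_width"],4),"F",np.round(o["ft_force"],1))
    for x,y,z,yaw,n in legs:
        T=Ro.from_euler("xyz",[np.pi,0,yaw]);rv=(R.inv()*T).as_rotvec()/(np.pi/2)
        g=np.array([x,y,z]);
        if n==0:  # turn only
            k=int(np.ceil(np.abs(rv).max()/.115));print("turn",k,"x",(rv/k).round(4));R=T;continue
        s=R.inv().apply(g-p)/.4
        print("shift",n,"x",(s/n).round(4),"mm/row",(np.linalg.norm(g-p)/n*1e3).round(1),"|turn left",rv.round(4))
        p=g
if __name__=="__main__": plan(json.loads(sys.argv[1]))
E
python3 plan.py '[[0.186,0.57,0.405,2.722,0],[0.46,0.2,0.37,2.722,10],[0.5195,-0.2515,0.33,2.722,10],[0.5195,-0.2515,0.245,2.722,3]]'
```

```text
t 2.0 pos [0.1864 0.5703 0.4047] rot [-3.1415  0.      2.8258] w 0.086 F [ 0.5 -0.3 -0.5]
turn 1 x [-0.0001  0.      0.0661]
shift 10 x [-0.1002 -0.0567  0.0087] mm/row 46.2 |turn left [0. 0. 0.]
shift 10 x [-0.0596 -0.097   0.01  ] mm/row 45.7 |turn left [0. 0. 0.]
shift 3 x [ 0.     -0.      0.0708] mm/row 28.3 |turn left [0. 0. 0.]
```

Call:
{"name": "drive_tool", "arguments": {"targets": [[[0,0,0.066],[0,0,0],0.55],[[0,0,0],[-0.1,-0.057,0.009],0.55],[[0,0,0],[-0.1,-0.057,0.009],0.55],[[0,0,0],[-0.1,-0.057,0.009],0.55],[[0,0,0],[-0.1,-0.057,0.009],0.55],[[0,0,0],[-0.1,-0.057,0.009],0.55],[[0,0,0],[-0.1,-0.057,0.009],0.55],[[0,0,0],[-0.1,-0.057,0.009],0.55],[[0,0,0],[-0.1,-0.057,0.009],0.55],[[0,0,0],[-0.1,-0.057,0.009],0.55],[[0,0,0],[-0.1,-0.057,0.009],0.55]], "grip_force": 30}}

```text
time_s: 3.38
ee_pos: [0.4596, 0.1979, 0.3688]
ee_rot: [3.141, 0.0, 2.722]
ft_force: [0.8, -1.0, 0.0]
grip_width: 0.0472
gripper_force: 0.0
```

Call:
{"name": "drive_tool", "arguments": {"targets": [[[0,0,0],[-0.06,-0.097,0.01],0.55],[[0,0,0],[-0.06,-0.097,0.01],0.55],[[0,0,0],[-0.06,-0.097,0.01],0.55],[[0,0,0],[-0.06,-0.097,0.01],0.55],[[0,0,0],[-0.06,-0.097,0.01],0.55],[[0,0,0],[-0.06,-0.097,0.01],0.55],[[0,0,0],[-0.06,-0.097,0.01],0.55],[[0,0,0],[-0.06,-0.097,0.01],0.55],[[0,0,0],[-0.06,-0.097,0.01],0.55],[[0,0,0],[-0.06,-0.097,0.01],0.55],[[0,0,0],[0,0,0],0.55],[[0,0,0],[0,0,0],0.55]]}}

```text
time_s: 4.88
ee_pos: [0.5197, -0.2527, 0.3285]
ee_rot: [3.141, -0.001, 2.721]
ft_force: [0.0, -0.3, 0.8]
grip_width: 0.0472
gripper_force: 0.0
```

```bash
python3 plan.py '[[0.5195,-0.2515,0.33,2.722,1],[0.5195,-0.2515,0.245,2.722,0],[0.5195,-0.2515,0.245,2.722,3]]'
python3 - <<'E'
from fit import *
p=eyes.capture("top");q=eyes.capture("scene")
c=lambda f,u:cv2.resize(f[int(u[1])-37:int(u[1])+38,int(u[0])-35:int(u[0])+35,::-1],None,fx=5.6,fy=5.6,interpolation=cv2.INTER_CUBIC)
X=[.52,-.25,.12]
cv2.imwrite("pics/app.png",np.hstack([c(p["frame"],proj(p,X)),c(q["frame"],proj(q,X))]))
E
```

```text
t 4.875 pos [ 0.5197 -0.2527  0.3285] rot [ 3.1412e+00 -1.0000e-03  2.7214e+00] w 0.0472 F [ 0.  -0.3  0.8]
shift 1 x [ 0.0016  0.0025 -0.0038] mm/row 1.9 |turn left [ 0.0003 -0.0006 -0.0004]
turn 1 x [ 0.0003 -0.0006 -0.0004]
shift 3 x [ 0.     -0.      0.0708] mm/row 28.3 |turn left [0. 0. 0.]
```

View pics/app.png

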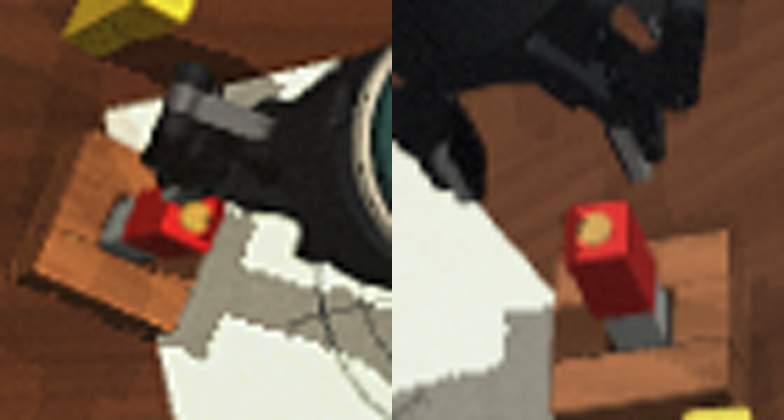

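The open jaws sit above the red handle, which shows at (185,220) left and (600,240) right in the crop, and the yellow key is clear. Descending and closing.

Call:
{"name": "drive_tool", "arguments": {"targets": [[[0,0,0],[0.0015,0.0025,0.068],0.55],[[0,0,0],[0,0,0.071],0.55],[[0,0,0],[0,0,0.07],0.55],[[0,0,0],[0,0,0],0.55],[[0,0,0],[0,0,0],0.1],[[0,0,0],[0,0,0],0.1],[[0,0,0],[0,0,0],0.1],[[0,0,0],[0,0,0],0.1],[[0,0,0],[0,0,0],0.1]], "grip_force": 30}}

```text
time_s: 6.1
ee_pos: [0.5204, -0.252, 0.2465]
ee_rot: [-3.142, 0.002, 2.722]
ft_force: [0.3, 1.7, 5.3]
grip_width: 0.0215
gripper_force: 33.4
```

Call:
{"name": "drive_tool", "arguments": {"targets": [[[0,0,0],[0,0,-0.04],0.1],[[0,0,0],[0,0,-0.1],0.1],[[0,0,0],[0,0,-0.11],0.1],[[0,0,0],[0,0,-0.1],0.1],[[0,0,0],[0,0,0],0.1]]}}

```text
time_s: 6.72
ee_pos: [0.5208, -0.2525, 0.3896]
ee_rot: [-3.14, 0.008, 2.722]
ft_force: [-0.1, -0.9, -2.2]
grip_width: 0.0216
gripper_force: 32.5
```

```bash
python3 plan.py '[[0.5,-0.25,0.38,2.20,0],[0.5553,0.0762,0.36,2.20,8]]'
python3 - <<'E'
from fit import *
np.set_printoptions(precision=4,suppress=True)
P={n:eyes.capture(n) for n in("top","scene")}
for n in P:
  for q in("key","key_handle"): print(n,q,[(round(d["score"],2),px(d["xy"]).round(1)) for d in finder.spot_point(q,P[n])[:3]],proj(P[n],[.5204,-.252,.387-.239+(0.084 if q!="key" else 0)]))
E
```

```text
t 6.725 pos [ 0.5208 -0.2525  0.3896] rot [-3.1401  0.0079  2.7221] w 0.0216 F [-0.1 -0.9 -2.2]
turn 3 x [1.000e-04 1.700e-03 1.108e-01]
shift 8 x [0.0767 0.0692 0.0093] mm/row 41.5 |turn left [0. 0. 0.]
top key [(0.78, array([395.6, 146. ])), (0.75, array([424.9, 179.2]))] [419.9584 178.0677]
top key_handle [(0.8, array([406.9, 139.6])), (0.63, array([437. , 175.5])), (0.19, array([255.1, 171.1]))] [436.4387 174.085 ]
scene key [(0.9, array([114.2, 265. ])), (0.57, array([152.1, 327.6]))] [113.0774 261.7383]
scene key_handle [(0.73, array([144.5, 314.3])), (0.72, array([100.3, 238.8]))] [101.0498 238.6307]
```

Call:
{"name": "drive_tool", "arguments": {"targets": [[[0,0,0.111],[0,0,0],0.1],[[0,0,0.111],[0,0,0],0.1],[[0,0,0.111],[0,0,0],0.1],[[0,0,0],[0.077,0.069,0.004],0.1],[[0,0,0],[0.077,0.069,0.004],0.1],[[0,0,0],[0.077,0.069,0.004],0.1],[[0,0,0],[0.077,0.069,0.004],0.1],[[0,0,0],[0.077,0.069,0.004],0.1],[[0,0,0],[0.077,0.069,0.004],0.1],[[0,0,0],[0.077,0.069,0.004],0.1],[[0,0,0],[0.077,0.069,0.004],0.1]]}}

```text
time_s: 8.4
ee_pos: [0.5534, 0.0787, 0.3711]
ee_rot: [-3.14, -0.001, 2.199]
ft_force: [0.3, -1.3, -1.7]
grip_width: 0.0214
gripper_force: 32.3
```

Call:
{"name": "drive_tool", "arguments": {"targets": [[[0,0,0],[0,0,0],0.1],[[0,0,0],[0,0,0],0.1]]}}

```text
time_s: 8.65
ee_pos: [0.5534, 0.0771, 0.3715]
ee_rot: [-3.14, -0.0, 2.2]
ft_force: [0.0, 0.1, -1.7]
grip_width: 0.0215
gripper_force: 32.4
```

```bash
python3 plan.py '[[0.5553,0.0762,0.30,2.20,3],[0.5553,0.0762,0.30,2.20,0]]'
python3 - <<'E'
from fit import *
np.set_printoptions(precision=4,suppress=True)
P={n:eyes.capture(n) for n in("top","scene")}
o=r.get_obs();e=o["ee_pos"]
for n in P:
  for q in("key","key_handle"): print(n,q,[(round(d["score"],2),px(d["xy"]).round(1)) for d in finder.spot_point(q,P[n])[:3]],proj(P[n],[e[0],e[1],e[2]-.239+(0.084 if q!="key" else 0)]))
c=lambda p,u:cv2.resize(p["frame"][int(u[1])-35:int(u[1])+35,int(u[0])-25:int(u[0])+25,::-1],None,fx=8,fy=8,interpolation=cv2.INTER_CUBIC)
ims=[]
for p in P.values():
  u=proj(p,[e[0],e[1],.12]);im=c(p,u)
  for z in(e[2]-.239,.0522):
    for w in(.018,):
      b=box(e[0],e[1],o["ee_rot"][2],w,z,z);v=np.array([proj(p,X) for X in b]);v=((v+.5-np.array([int(u[0])-25,int(u[1])-35]))*8-.5)[[0,2,6,4]]
      cv2.polylines(im,[v.astype(np.int32)],True,(0,255,0),1)
  ims.append(im)
cv2.imwrite("pics/over.png",np.hstack(ims))
E
```

```text
t 8.65 pos [0.5534 0.0771 0.3715] rot [-3.1397e+00 -5.0000e-04  2.1998e+00] w 0.0215 F [ 0.   0.1 -1.7]
shift 3 x [-0.0016  0.0009  0.0595] mm/row 23.8 |turn left [-0.0012 -0.0003 -0.0001]
turn 1 x [-0.0012 -0.0003 -0.0001]
top key [(0.56, array([393.8, 146.1]))] [258.1757 164.7248]
top key_handle [(0.78, array([410.4, 141.3])), (0.47, array([292. , 241.3]))] [257.9774 159.245 ]
scene key [(0.96, array([150.3, 327.3])), (0.8, array([266.8, 203.1])), (0.24, array([203.6, 201.2]))] [267.6186 200.9164]
scene key_handle [(0.78, array([142.2, 311.6])), (0.77, array([267.6, 177.2]))] [269.1075 175.9872]
```

View pics/over.png

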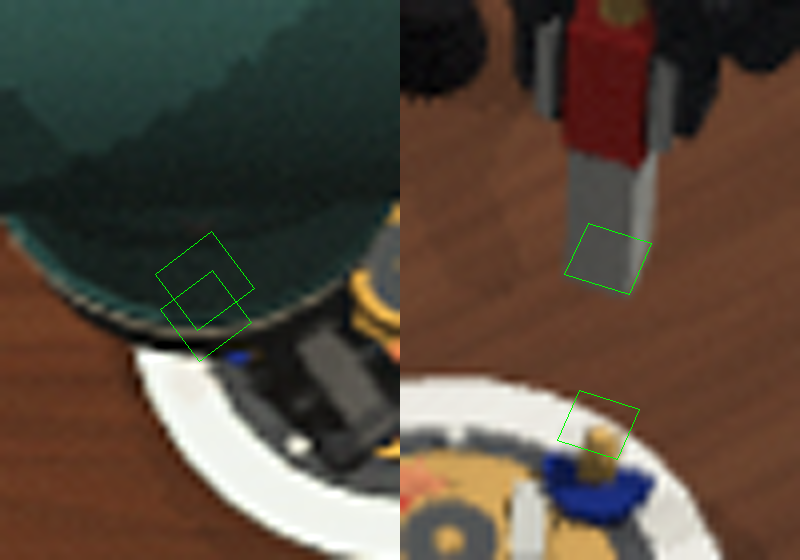

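In the right half the key hangs straight, its bottom matching the projection at (605,260). The screw tip shows at (605,435), as expected for the planned target. Lowering to just above the tip.

Call:
{"name": "drive_tool", "arguments": {"targets": [[[-0.0012,0,0],[-0.0025,0.0014,0.06],0.1],[[0,0,0],[-0.0023,0.0013,0.06],0.1],[[0,0,0],[0,0,0.058],0.1],[[0,0,0],[0,0,0],0.1],[[0,0,0],[0,0,0],0.1]]}}

```text
time_s: 9.57
ee_pos: [0.5562, 0.0762, 0.3019]
ee_rot: [3.139, 0.001, 2.199]
ft_force: [0.2, -0.6, -0.9]
grip_width: 0.0214
gripper_force: 32.3
```

```bash
python3 plan.py '[[0.5553,0.0762,0.2985,2.20,1],[0.5553,0.0762,0.2747,2.20,4]]'
python3 - <<'E'
from fit import *
p=eyes.capture("scene");o=r.get_obs();e=o["ee_pos"]
u=proj(p,[e[0],e[1],.06]);im=cv2.resize(p["frame"][int(u[1])-30:int(u[1])+30,int(u[0])-30:int(u[0])+30,::-1],None,fx=9,fy=9,interpolation=cv2.INTER_CUBIC)
b=box(e[0],e[1],o["ee_rot"][2],.018,e[2]-.2405,e[2]-.2405);v=np.array([proj(p,X) for X in b]);v=((v+.5-np.array([int(u[0])-30,int(u[1])-30]))*9-.5)[[0,2,6,4]]
cv2.polylines(im,[v.astype(np.int32)],True,(0,255,0),1)
cv2.imwrite("pics/over2.png",im)
E
```

```text
t 9.575 pos [0.5562 0.0762 0.3019] rot [3.1390e+00 7.0000e-04 2.1986e+00] w 0.0214 F [ 0.2 -0.6 -0.9]
shift 1 x [ 0.0013 -0.0018  0.0084] mm/row 3.5 |turn left [ 0.0017  0.0004 -0.0009]
shift 4 x [ 0.     -0.      0.0149] mm/row 5.9 |turn left [ 0.0017  0.0004 -0.0009]
```

View pics/over2.png

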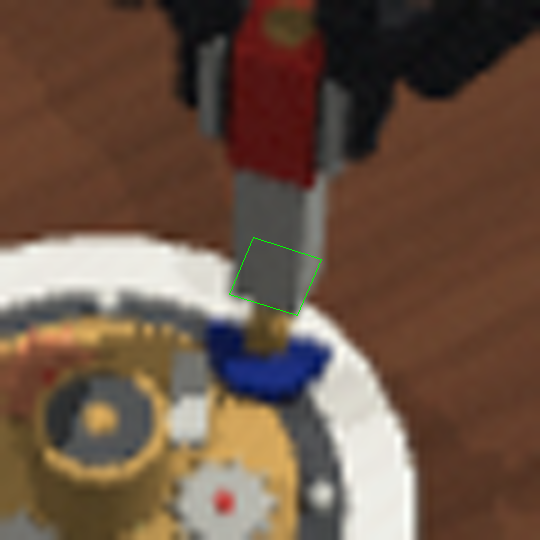

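The key's lower end, at about (275,275), is right above the brass head at (270,325). Lowering on.

Call:
{"name": "drive_tool", "arguments": {"targets": [[[0.0015,0,0],[0.0013,-0.0018,0.012],0.1],[[0,0,0],[0,0,0.014],0.1],[[0,0,0],[0,0,0.014],0.1],[[0,0,0],[0,0,0],0.1]]}}

```text
time_s: 10.12
ee_pos: [0.5551, 0.0762, 0.2846]
ee_rot: [-3.141, 0.001, 2.199]
ft_force: [1.3, -0.8, -2.0]
grip_width: 0.022
gripper_force: 32.2
```

Call:
{"name": "drive_tool", "arguments": {"targets": [[[0,0,0],[0,0,0.012],0.1],[[0,0,0],[0,0,0.008],0.1],[[0,0,0],[0,0,0.003],0.1],[[0,0,0],[0,0,0],0.1]]}}

```text
time_s: 10.62
ee_pos: [0.5551, 0.0763, 0.2759]
ee_rot: [-3.141, 0.001, 2.199]
ft_force: [2.4, -3.4, -2.9]
grip_width: 0.0218
gripper_force: 32.2
```

Call:
{"name": "drive_tool", "arguments": {"targets": [[[0,0,-0.1],[0,0,0],0.1],[[0,0,-0.1],[0,0,0],0.1],[[0,0,-0.1],[0,0,0],0.1],[[0,0,-0.1],[0,0,0],0.1],[[0,0,-0.1],[0,0,0],0.1],[[0,0,-0.1],[0,0,0],0.1],[[0,0,-0.1],[0,0,0],0.1],[[0,0,-0.1],[0,0,0],0.1],[[0,0,-0.1],[0,0,0],0.1],[[0,0,0],[0,0,0],0.1]]}}

```text
time_s: 11.88
ee_pos: [0.5557, 0.0768, 0.2762]
ee_rot: [-3.141, 0.002, -2.672]
ft_force: [4.3, 0.4, -3.5]
grip_width: 0.0219
gripper_force: 32.1
```

Run:
```python
from fit import *
np.set_printoptions(precision=4,suppress=True)
o=r.get_obs();print(o["moment"],o["ft_force"],o["ee_rot"])
P={n:eyes.capture(n) for n in("scene",)}
p=P["scene"]
f=lambda x:[dogb(.5553,.0762,x[0])[0],(box(.5553,.0762,o["ee_rot"][2],.018,.0345,.09),0)]
for h in np.arange(-3,3,1): print(h,*run(P,[.5553,.0762,.035],14,14,blue,f,[h],[.3]))
```

```text
[ 0.2256 -0.9866 -0.0373] [ 4.2838  0.4213 -3.4736] [-3.1412  0.0022 -2.6723]
-3 [0.2747] 9.921875
-2 [0.2746] 9.921875
-1 [0.2747] 9.921875
0 [0.2747] 9.921875
1 [0.2746] 9.921875
2 [0.2747] 9.921875
```

Call:
{"name": "drive_tool", "arguments": {"targets": [[[0,0,0],[0,0,0.002],0.1],[[0,0,0],[0,0,0],0.35],[[0,0,0],[0,0,0],0.5],[[0,0,0],[0,0,0],0.8],[[0,0,0],[0,0,0],0.8],[[0,0,0],[0,0,0],0.8],[[0,0,0],[0,0,0],0.8]]}}

```text
time_s: 12.8
ee_pos: [0.5548, 0.0765, 0.2751]
ee_rot: [-3.142, -0.001, -2.67]
ft_force: [0.4, -0.8, 0.3]
grip_width: 0.0685
gripper_force: 0.0
```

Call:
{"name": "drive_tool", "arguments": {"targets": [[[0,0,0.1],[0,0,0],0.8],[[0,0,0.1],[0,0,0],0.8],[[0,0,0.1],[0,0,0],0.8],[[0,0,0.1],[0,0,0],0.8],[[0,0,0.1],[0,0,0],0.8],[[0,0,0.1],[0,0,0],0.8],[[0,0,0.1],[0,0,0],0.8],[[0,0,0.1],[0,0,0],0.8],[[0,0,0.1],[0,0,0],0.8],[[0,0,0.1],[0,0,0],0.8],[[0,0,0],[0,0,0],0.8],[[0,0,0],[0,0,0],0.8]]}}

```text
time_s: 14.3
ee_pos: [0.5548, 0.0765, 0.2751]
ee_rot: [-3.141, 0.0, 2.045]
ft_force: [-0.3, 0.3, -0.5]
grip_width: 0.0686
gripper_force: 0.0
```

```bash
python3 plan.py '[[0.5553,0.0762,0.2747,2.04,1]]'
python3 - <<'E'
from fit import *
p=eyes.capture("scene");o=r.get_obs();e=o["ee_pos"]
u=proj(p,[e[0],e[1],.08]);im=cv2.resize(p["frame"][int(u[1])-32:int(u[1])+32,int(u[0])-32:int(u[0])+32,::-1],None,fx=9,fy=9,interpolation=cv2.INTER_CUBIC)
for z0,z1,w in((.0345,.0923,.018),(.0923,.1403,.022)):
  b=box(.5553,.0762,.47,w,z0,z1);v=np.array([proj(p,X) for X in b]);v=((v+.5-np.array([int(u[0])-32,int(u[1])-32]))*9-.5)
  cv2.polylines(im,[cv2.convexHull(v.astype(np.int32))],True,(0,255,0),1)
cv2.imwrite("pics/rel.png",im)
E
```

```text
t 14.3 pos [0.5548 0.0765 0.2751] rot [-3.141e+00  1.000e-04  2.045e+00] w 0.0686 F [-0.3  0.3 -0.5]
shift 1 x [-0.0011  0.0007  0.001 ] mm/row 0.7 |turn left [-0.0004  0.0001  0.0032]
```

View pics/rel.png

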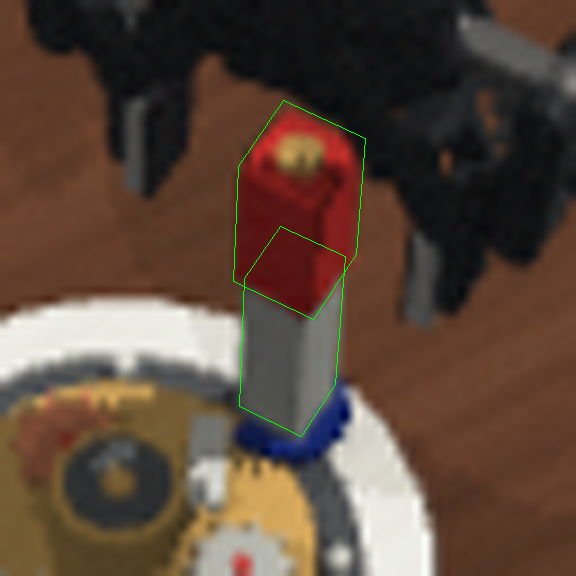

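The key stands alone and upright on the screw, matching the drawn outline (top at about (300,150)), with the open fingers clear on both sides. Taking it again for the second bite.

Call:
{"name": "drive_tool", "arguments": {"targets": [[[0,0,0.003],[-0.001,0.0007,0],0.4],[[0,0,0],[0,0,0],0.1],[[0,0,0],[0,0,0],0.1],[[0,0,0],[0,0,0],0.1],[[0,0,0],[0,0,0],0.1],[[0,0,0],[0,0,0],0.1]]}}

```text
time_s: 15.1
ee_pos: [0.5554, 0.0763, 0.2752]
ee_rot: [-3.142, 0.0, 2.037]
ft_force: [0.5, -0.6, 0.9]
grip_width: 0.0219
gripper_force: 31.0
```

Call:
{"name": "drive_tool", "arguments": {"targets": [[[0,0,-0.1],[0,0,0],0.1],[[0,0,-0.1],[0,0,0],0.1],[[0,0,-0.1],[0,0,0],0.1],[[0,0,-0.1],[0,0,0],0.1],[[0,0,-0.1],[0,0,0],0.1],[[0,0,-0.1],[0,0,0],0.1],[[0,0,-0.1],[0,0,0],0.1],[[0,0,-0.1],[0,0,0],0.1],[[0,0,-0.09],[0,0,0],0.1],[[0,0,0],[0,0,0],0.1]]}}

```text
time_s: 16.35
ee_pos: [0.5555, 0.0764, 0.2752]
ee_rot: [-3.142, 0.0, -2.849]
ft_force: [2.2, 1.2, -0.5]
grip_width: 0.0218
gripper_force: 29.1
```

```bash
cat > dog.py <<'E'
from fit import *
np.set_printoptions(precision=4,suppress=True)
o=r.get_obs();print(o["moment"],o["ft_force"],o["ee_rot"],o["ee_pos"])
P={n:eyes.capture(n) for n in("scene",)}
f=lambda x:[dogb(.5553,.0762,x[0])[0],(box(.5553,.0762,o["ee_rot"][2],.018,.0345,.09),0)]
for h in np.arange(-3,3,1.5): v=run(P,[.5553,.0762,.035],14,14,blue,f,[h],[.3]);print(v[0]+1.395,v[1])
E
python3 dog.py
```

```text
[ 0.4054 -0.3155 -0.0188] [ 2.1669  1.2092 -0.5338] [-3.1416  0.0002 -2.8494] [0.5555 0.0764 0.2752]
[-3.4071] 7.125
[2.8763] 7.125
[2.8762] 7.125
[2.8762] 7.125
```

Call:
{"name": "drive_tool", "arguments": {"targets": [[[0,0,-0.04],[0,0,0],0.1],[[0,0,0],[0,0,0],0.1],[[0,0,0.06],[0,0,0],0.1],[[0,0,0.05],[0,0,0],0.1],[[0,0,0],[0,0,0],0.1]]}}

```text
time_s: 17.02
ee_pos: [0.5552, 0.0762, 0.2752]
ee_rot: [-3.141, -0.001, -2.959]
ft_force: [0.9, 1.4, 1.2]
grip_width: 0.0219
gripper_force: 29.6
```

```bash
python3 dog.py
```

```text
[ 0.1571 -0.1983  0.037 ] [0.9147 1.3965 1.2222] [-3.1412 -0.0006 -2.9593] [0.5552 0.0762 0.2752]
[-3.3587] 6.265625
[2.9138] 6.359375
[2.9137] 6.359375
[2.9138] 6.359375
```

Call:
{"name": "drive_tool", "arguments": {"targets": [[[0,0,0],[0,0,-0.03],0.1],[[0,0,0],[0,0,-0.05],0.1],[[0,0,0],[0,0,-0.1],0.1],[[0,0,0],[0,0,-0.1],0.1],[[0,0,0],[0,0,0],0.1]]}}

```text
time_s: 17.7
ee_pos: [0.5561, 0.0762, 0.3908]
ee_rot: [-3.14, 0.005, -2.958]
ft_force: [0.1, 0.5, -1.2]
grip_width: 0.0218
gripper_force: 30.5
```

```bash
python3 plan.py '[[0.5,-0.2505,0.38,2.722,0],[0.52,-0.2505,0.39,2.722,8]]'
python3 - <<'E'
from fit import *
P={"scene":eyes.capture("scene")}
for h in(1,2): 
  v=run(P,[.5553,.0762,.035],14,14,blue,lambda x:dogb(.5553,.0762,x[0]),[h],[.3]);print(v[0]+1.395,v[1])
  v=run(P,[.5553,.0762,.035],14,14,blue,lambda x:dogb(*x),[.5553,.0762,h],[.002,.002,.3]);print(v[0],v[0][2]+1.395,v[1])
E
```

```text
t 17.7 pos [0.5561 0.0762 0.3908] rot [-3.1398  0.0053 -2.9575] w 0.0218 F [ 0.1  0.5 -1.2]
turn 4 x [-0.      0.0009  0.0961]
shift 8 x [-0.0313 -0.0978  0.0003] mm/row 41.1 |turn left [0. 0. 0.]
[2.89597656] 18.828125
[0.55646202 0.07495869 1.58149987] 2.9764998672237697 14.796875
[2.898125] 18.796875
[0.55617316 0.07497359 1.57969163] 2.9746916274725663 14.828125
```

Call:
{"name": "drive_tool", "arguments": {"targets": [[[0,0,0.096],[0,0,0],0.1],[[0,0,0.096],[0,0,0],0.1],[[0,0,0.096],[0,0,0],0.1],[[0,0,0.096],[0,0,0],0.1],[[0,0,0],[-0.031,-0.098,0],0.1],[[0,0,0],[-0.031,-0.098,0],0.1],[[0,0,0],[-0.031,-0.098,0],0.1],[[0,0,0],[-0.031,-0.098,0],0.1],[[0,0,0],[-0.031,-0.098,0],0.1],[[0,0,0],[-0.031,-0.098,0],0.1],[[0,0,0],[-0.031,-0.098,0],0.1],[[0,0,0],[-0.031,-0.098,0],0.1]]}}

```text
time_s: 19.25
ee_pos: [0.517, -0.2514, 0.3854]
ee_rot: [-3.142, -0.004, 2.722]
ft_force: [0.4, -0.1, -1.4]
grip_width: 0.0217
gripper_force: 30.4
```

Call:
{"name": "drive_tool", "arguments": {"targets": [[[0,0,0],[0,0,0.05],0.1],[[0,0,0],[0,0,0],0.1],[[0,0,0],[0,0,0],0.1]]}}

```text
time_s: 19.62
ee_pos: [0.5179, -0.25, 0.3667]
ee_rot: [-3.141, -0.002, 2.723]
ft_force: [0.6, 0.9, -1.1]
grip_width: 0.0218
gripper_force: 30.4
```

```bash
python3 plan.py '[[0.5195,-0.2508,0.30,2.722,2],[0.5195,-0.2508,0.30,2.722,0]]'
python3 - <<'E'
from fit import *
np.set_printoptions(precision=4,suppress=True)
P={n:eyes.capture(n) for n in("top","scene")}
for n in("top",):
  v=run({n:P[n]},[.5553,.0762,.035],14,14,blue,lambda x:dogb(*x),[.5553,.0762,1.5],[.002,.002,.3]);print(n,v[0],v[0][2]+1.395,v[1])
v=run(P,[.5553,.0762,.035],14,14,blue,lambda x:dogb(*x),[.5553,.0762,1.5],[.002,.002,.3]);print(v[0],v[0][2]+1.395,v[1])
o=r.get_obs();e=o["ee_pos"];ims=[]
for n,p in P.items():
  X=proj(p,[.5195,-.2508,.09]);W=win(X,25,28);im=cv2.resize(p["frame"][W[1]:W[3],W[0]:W[2],::-1],None,fx=8,fy=8,interpolation=cv2.INTER_CUBIC)
  for b,col in ((box(.5195,-.2505,-.42,.064,.04,.04),(0,255,0)),(box(.5195,-.2505,-.42,.024,.04,.04),(0,255,0)),(box(e[0],e[1],o["ee_rot"][2],.018,e[2]-.2405,e[2]-.2405),(255,255,0))):
      u=np.array([proj(p,Y) for Y in b]);u=((u+.5-[W[0],W[1]])*8-.5)[[0,2,6,4]]
      cv2.polylines(im,[u.astype(np.int32)],True,col,1)
  ims.append(im)
cv2.imwrite("pics/ret.png",np.hstack(ims))
E
```

```text
t 19.625 pos [ 0.5179 -0.25    0.3667] rot [-3.1414e+00 -2.4000e-03  2.7226e+00] w 0.0218 F [ 0.6  0.9 -1.1]
shift 2 x [-0.0025 -0.0001  0.0833] mm/row 33.3 |turn left [-0.0001 -0.0015  0.0004]
turn 1 x [-0.0001 -0.0015  0.0004]
top [0.5547 0.0756 1.5554] 2.950407143701865 14.40625
[0.5553 0.0756 1.5533] 2.9483367569263934 31.484375
```

View pics/ret.png

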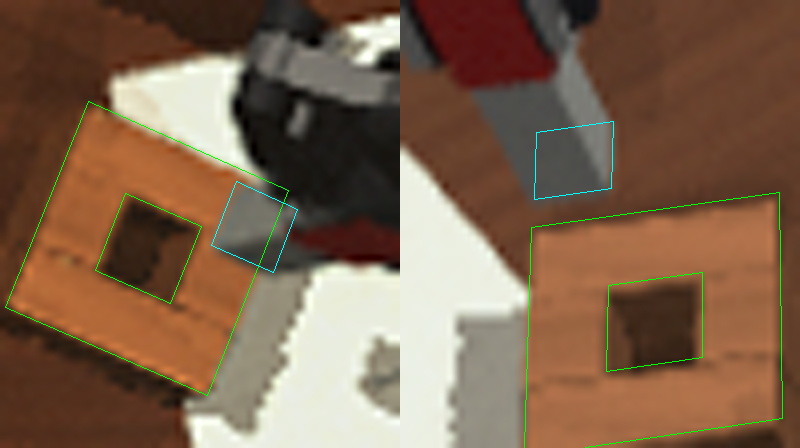

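The well (dark square at (150,248) left, (655,325) right) and the key's end (255,225)/(573,160) both match the drawn outlines within about 1 mm. Screw angle measures about 2.95 in both cameras, so the movement is free. Lowering the key into the well.

Call:
{"name": "drive_tool", "arguments": {"targets": [[[0,-0.0015,0],[-0.005,0,0.09],0.1],[[0,0,0],[0,0,0.09],0.1],[[0,0,0],[0,0,0],0.1],[[0,0,0],[0,0,0],0.1]]}}

```text
time_s: 20.23
ee_pos: [0.5207, -0.2515, 0.2966]
ee_rot: [-3.141, 0.004, 2.723]
ft_force: [0.5, 0.1, -1.4]
grip_width: 0.0217
gripper_force: 30.3
```

```bash
python3 plan.py '[[0.5195,-0.2505,0.29,2.722,1],[0.5195,-0.2505,0.248,2.722,4]]'
```

```text
t 20.225 pos [ 0.5207 -0.2515  0.2966] rot [-3.1408  0.0038  2.7227] w 0.0217 F [ 0.5  0.1 -1.4]
shift 1 x [0.0039 0.0011 0.0165] mm/row 6.8 |turn left [-0.0005  0.0024  0.0005]
shift 4 x [0.0001 0.     0.0262] mm/row 10.5 |turn left [-0.0005  0.0024  0.0005]
```

Call:
{"name": "drive_tool", "arguments": {"targets": [[[0,0.002,0],[0.003,0.001,0.018],0.1],[[0,0,0],[0,0,0.025],0.1],[[0,0,0],[0,0,0.025],0.1],[[0,0,0],[0,0,0],0.1]]}}

```text
time_s: 20.72
ee_pos: [0.5186, -0.2503, 0.2669]
ee_rot: [-3.141, -0.003, 2.722]
ft_force: [-0.4, 0.2, -1.2]
grip_width: 0.0217
gripper_force: 30.4
```

Call:
{"name": "drive_tool", "arguments": {"targets": [[[0,0,0],[0,0,0.025],0.1],[[0,0,0],[0,0,0.02],0.1],[[0,0,0],[0,0,0],0.1]]}}

```text
time_s: 21.1
ee_pos: [0.5187, -0.2504, 0.2491]
ee_rot: [-3.141, -0.003, 2.722]
ft_force: [-0.3, 0.3, -1.4]
grip_width: 0.0218
gripper_force: 30.4
```

Call:
{"name": "drive_tool", "arguments": {"targets": [[[0,0,0],[0,0,0.004],0.1],[[0,0,0],[0,0,0],0.1],[[0,0,0],[0,0,0],0.3],[[0,0,0],[0,0,0],0.5],[[0,0,0],[0,0,0],0.6],[[0,0,0],[0,0,0],0.6],[[0,0,0],[0,0,-0.06],0.6],[[0,0,0],[0,0,-0.08],0.6],[[0,0,0],[0,0,-0.09],0.6],[[0,0,0],[0,0,0],0.6]]}}

```text
time_s: 22.35
ee_pos: [0.5203, -0.2512, 0.3435]
ee_rot: [-3.14, 0.005, 2.722]
ft_force: [0.3, 0.6, -0.2]
grip_width: 0.051
gripper_force: 0.0
```

```bash
python3 plan.py '[[0.5195,-0.2505,0.34,1.747,0],[0.5656,0.0186,0.28,1.747,8]]'
python3 - <<'E'
from fit import *
np.set_printoptions(precision=4,suppress=True)
P={n:eyes.capture(n) for n in("scene",)}
def redh(h,i):
    m=((i[...,0]>50)&(i[...,1]<i[...,0]*.38)&(h[...,1]>165)&((h[...,0]<6)|(h[...,0]>172))).astype(np.uint8)*255
    c,_=cv2.findContours(m,cv2.RETR_EXTERNAL,cv2.CHAIN_APPROX_NONE);c=max(c,key=cv2.contourArea)
    o=np.zeros_like(m);cv2.drawContours(o,[cv2.convexHull(c)],-1,255,-1);return o
print(*run(P,[.52,-.25,.09],16,16,redh,lambda x:[(box(x[0],x[1],x[2],.022,.064,.112),255)],[.52,-.25,-.4],[.004,.004,.2]))
E
```

```text
t 22.35 pos [ 0.5203 -0.2512  0.3435] rot [-3.1401  0.0052  2.7222] w 0.051 F [ 0.3  0.6 -0.2]
turn 6 x [1.000e-04 6.000e-04 1.035e-01]
shift 8 x [0.0805 0.0287 0.0198] mm/row 35.1 |turn left [0. 0. 0.]
[ 0.5194 -0.2516 -0.27  ] 24.90625
```

Call:
{"name": "drive_tool", "arguments": {"targets": [[[0,0,0.1035],[0,0,0],0.65],[[0,0,0.1035],[0,0,0],0.65],[[0,0,0.1035],[0,0,0],0.65],[[0,0,0.1035],[0,0,0],0.65],[[0,0,0.1035],[0,0,0],0.65],[[0,0,0.1035],[0,0,0],0.65]]}}

```text
time_s: 23.15
ee_pos: [0.5186, -0.2502, 0.3388]
ee_rot: [-3.138, -0.002, 1.741]
ft_force: [-0.6, 0.2, -0.4]
grip_width: 0.0552
gripper_force: 0.0
```

Call:
{"name": "drive_tool", "arguments": {"targets": [[[0,0,0],[0.08,0.029,0.02],0.65],[[0,0,0],[0.08,0.029,0.02],0.65],[[0,0,0],[0.08,0.029,0.02],0.65],[[0,0,0],[0.08,0.029,0.02],0.65],[[0,0,0],[0.08,0.029,0.02],0.65],[[0,0,0],[0.08,0.029,0.02],0.65],[[0,0,0],[0.08,0.029,0.02],0.65],[[0,0,0],[0.08,0.029,0.02],0.65],[[0,0,0],[0,0,0],0.65],[[0,0,0],[0,0,0],0.65]]}}

```text
time_s: 24.4
ee_pos: [0.5652, 0.0175, 0.2755]
ee_rot: [-3.139, -0.0, 1.747]
ft_force: [0.7, -0.4, 0.3]
grip_width: 0.0557
gripper_force: 0.0
```

```bash
python3 plan.py '[[0.5656,0.0186,0.25,1.747,1],[0.5656,0.0186,0.208,1.747,0],[0.5656,0.0186,0.208,1.747,3]]'
```

```text
t 24.4 pos [0.5652 0.0175 0.2755] rot [-3.1387e+00 -2.0000e-04  1.7473e+00] w 0.0557 F [ 0.7 -0.4  0.3]
shift 1 x [0.0025 0.0015 0.0638] mm/row 25.6 |turn left [-0.0019 -0.0001  0.0002]
turn 1 x [-0.0019 -0.0001  0.0002]
shift 3 x [ 0.    -0.     0.035] mm/row 14.0 |turn left [0. 0. 0.]
```

Call:
{"name": "drive_tool", "arguments": {"targets": [[[-0.002,0,0],[0.0025,0.0015,0.06],0.65],[[0,0,0],[0,0,0.06],0.65],[[0,0,0],[0,0,0.045],0.65],[[0,0,0],[0,0,0],0.65],[[0,0,0],[0,0,0],0.65]]}}

```text
time_s: 25.02
ee_pos: [0.5664, 0.0181, 0.2109]
ee_rot: [3.139, 0.0, 1.746]
ft_force: [0.6, -1.0, 0.5]
grip_width: 0.0554
gripper_force: 0.0
```

```bash
python3 plan.py '[[0.5656,0.0186,0.208,1.747,1]]'
```

```text
t 25.025 pos [0.5664 0.0181 0.2109] rot [3.1390e+00 1.0000e-04 1.7458e+00] w 0.0554 F [ 0.6 -1.   0.5]
shift 1 x [ 0.0016 -0.0018  0.0072] mm/row 3.0 |turn left [ 0.0016  0.0001 -0.0008]
```

Call:
{"name": "drive_tool", "arguments": {"targets": [[[0.001,0,0],[0.001,-0.001,0.006],0.65],[[0,0,0],[0,0,0],0.45],[[0,0,0],[0,0,0],0.3],[[0,0,0],[0,0,0],0.3],[[0,0,0],[0,0,0],0.3],[[0,0,0],[0,0,0],0.3],[[0,0,0],[0,0,0],0.3]], "grip_force": 50}}

```text
time_s: 25.9
ee_pos: [0.5658, 0.0191, 0.2086]
ee_rot: [3.141, 0.0, 1.747]
ft_force: [-2.0, -0.5, 6.6]
grip_width: 0.0322
gripper_force: 49.4
```

Call:
{"name": "drive_tool", "arguments": {"targets": [[[0,0,0],[0,0,-0.01],0.3],[[0,0,0],[0,0,-0.015],0.3],[[0,0,0],[0,0,0],0.3]]}}

```text
time_s: 26.28
ee_pos: [0.5659, 0.0192, 0.2183]
ee_rot: [3.14, -0.0, 1.747]
ft_force: [-0.1, 0.4, -4.7]
grip_width: 0.0328
gripper_force: 50.0
```

Call:
{"name": "drive_tool", "arguments": {"targets": [[[0,0,0],[0,0,-0.08],0.3],[[0,0,0],[0,0,-0.1],0.3],[[0,0,0],[0,0,0],0.3]]}}

```text
time_s: 26.65
ee_pos: [0.5672, 0.019, 0.2927]
ee_rot: [3.135, 0.002, 1.747]
ft_force: [0.3, -0.4, -4.6]
grip_width: 0.0323
gripper_force: 51.3
```

```bash
python3 plan.py '[[0.559,0.262,0.28,1.747,8]]'
python3 - <<'E'
from h import *
# grey spot on the pad
for n in("top","scene"):
  p=eyes.capture(n);u=proj(p,[.559,.262,.005]);i=np.round(u).astype(int);w=p["frame"][i[1]-12:i[1]+13,i[0]-12:i[0]+13].astype(float)
  m=np.clip(w[...,0]-60,0,None);yy,xx=np.mgrid[-12:13,-12:13];c=i+np.array([(m*xx).sum(),(m*yy).sum()])/m.sum();print(n,(m>0).sum(),atz(p,c,.005))
E
```

```text
t 26.65 pos [0.5672 0.019  0.2927] rot [3.1348e+00 1.5000e-03 1.7467e+00] w 0.0323 F [ 0.3 -0.4 -4.6]
shift 8 x [0.0752 0.0107 0.0039] mm/row 30.4 |turn left [ 0.0043  0.001  -0.0002]
top 94 [0.55895235 0.26238024 0.005     ]
scene 69 [0.56078016 0.26082926 0.005     ]
```

Spot agrees: about (0.5595, 0.262).

Call:
{"name": "drive_tool", "arguments": {"targets": [[[0,0,0],[0.075,0.0107,0.002],0.3],[[0,0,0],[0.075,0.0107,0.002],0.3],[[0,0,0],[0.075,0.0107,0.002],0.3],[[0,0,0],[0.075,0.0107,0.002],0.3],[[0,0,0],[0.075,0.0107,0.002],0.3],[[0,0,0],[0.075,0.0107,0.002],0.3],[[0,0,0],[0.075,0.0107,0.002],0.3],[[0,0,0],[0.075,0.0107,0.002],0.3],[[0,0,0],[0,0,0],0.3],[[0,0,0],[0,0,0],0.3]]}}

```text
time_s: 28.0
ee_pos: [0.5566, 0.261, 0.2819]
ee_rot: [-3.139, 0.001, 1.747]
ft_force: [-0.2, -0.1, -5.5]
grip_width: 0.0326
gripper_force: 51.2
```

```bash
python3 plan.py '[[0.5595,0.262,0.21,1.747,3]]'
```

```text
t 28.0 pos [0.5566 0.261  0.2819] rot [-3.1388e+00  8.0000e-04  1.7472e+00] w 0.0326 F [-0.2 -0.1 -5.5]
shift 3 x [0.0004 0.0027 0.0599] mm/row 24.0 |turn left [-0.0018  0.0005  0.0001]
```

Call:
{"name": "drive_tool", "arguments": {"targets": [[[-0.0015,0,0],[0.001,0.006,0.06],0.3],[[0,0,0],[0,0,0.06],0.3],[[0,0,0],[0,0,0.05],0.3],[[0,0,0],[0,0,0],0.3],[[0,0,0],[0,0,0],0.3]]}}

```text
time_s: 28.62
ee_pos: [0.5602, 0.2617, 0.2159]
ee_rot: [3.139, -0.0, 1.746]
ft_force: [-0.5, -0.3, -4.2]
grip_width: 0.0324
gripper_force: 51.0
```

```bash
python3 plan.py '[[0.5595,0.262,0.197,1.747,1]]'
```

```text
t 28.625 pos [0.5602 0.2617 0.2159] rot [ 3.1386e+00 -1.0000e-04  1.7459e+00] w 0.0324 F [-0.5 -0.3 -4.2]
shift 1 x [ 0.001  -0.0016  0.0474] mm/row 19.0 |turn left [ 0.0019 -0.0001 -0.0007]
```

Call:
{"name": "drive_tool", "arguments": {"targets": [[[0.001,0,0],[0.001,-0.001,0.03],0.3],[[0,0,0],[0,0,0.016],0.3],[[0,0,0],[0,0,0.004],0.3],[[0,0,0],[0,0,0.004],0.3],[[0,0,0],[0,0,0],0.3]]}}

```text
time_s: 29.25
ee_pos: [0.5595, 0.2627, 0.194]
ee_rot: [3.14, -0.0, 1.747]
ft_force: [-0.4, 0.1, -4.0]
grip_width: 0.0326
gripper_force: 51.0
```

Call:
{"name": "drive_tool", "arguments": {"targets": [[[0,0,0],[0,0,0.003],0.3],[[0,0,0],[0,0,0.002],0.3],[[0,0,0],[0,0,0],0.3]]}}

```text
time_s: 29.62
ee_pos: [0.5594, 0.2626, 0.192]
ee_rot: [3.14, -0.0, 1.747]
ft_force: [0.8, -0.1, -4.8]
grip_width: 0.0324
gripper_force: 51.0
```

Call:
{"name": "drive_tool", "arguments": {"targets": [[[0,0,0],[0,0,0.002],0.3],[[0,0,0],[0,0,0.0015],0.3],[[0,0,0],[0,0,0],0.3]]}}

```text
time_s: 30.0
ee_pos: [0.5594, 0.2626, 0.1916]
ee_rot: [3.14, -0.0, 1.747]
ft_force: [-2.7, -0.5, 6.8]
grip_width: 0.0326
gripper_force: 52.1
```

Contact with the pad, about 11 N. Releasing gently and backing off.

Call:
{"name": "drive_tool", "arguments": {"targets": [[[0,0,0],[0,0,0],0.42],[[0,0,0],[0,0,0],0.5],[[0,0,0],[0,0,0],0.6],[[0,0,0],[0,0,0],0.65],[[0,0,0],[0,0,-0.05],0.65],[[0,0,0],[0,0,-0.1],0.65],[[0,0,0],[0,0,-0.12],0.65],[[0,0,0],[0,-0.1,-0.1],0.65],[[0,0,0],[0,-0.1,0],0.65],[[0,0,0],[0,-0.1,0],0.65],[[0,0,0],[0,0,0],0.65],[[0,0,0],[0,0,0],0.65]]}}

```text
time_s: 31.5
ee_pos: [0.4417, 0.2417, 0.3388]
ee_rot: [3.139, -0.0, 1.747]
ft_force: [0.6, 0.2, -0.3]
grip_width: 0.0557
gripper_force: 0.0
```

Run:
```python
from fit import *
np.set_printoptions(precision=4,suppress=True)
P={n:eyes.capture(n) for n in("top","scene")}
def gold(h,i):  # non-green inside pad area -> plate+drum silhouette
    m=255-green(h,i);m=cv2.morphologyEx(m,cv2.MORPH_OPEN,np.ones((9,9)));k,l,st,ce=cv2.connectedComponentsWithStats(m)
    c=l[l.shape[0]//2,l.shape[1]//2];o=((l==c)*255).astype(np.uint8);return cv2.morphologyEx(o,cv2.MORPH_CLOSE,np.ones((25,25)))
for n in P:
  print(n,*run({n:P[n]},[.559,.262,.011],27,24,gold,lambda x:[(disc(x,.05,.005,.011),255),(disc(x,.017,.011,.043),255)],[.559,.262],[.003,.003]))
  for q,z in dict(movement=.005,key_handle=.09,key=.006).items(): print(n,q,[(round(d["score"],2),atz(P[n],px(d["xy"]),z)[:2]) for d in finder.spot_point(q,P[n])[:4]])
  v=run({n:P[n]},[.5553,.0762,.035],14,14,blue,lambda x:dogb(*x),[.5553,.0762,1.5],[.002,.002,.3]);print(n,v[0][2]+1.395,v[1])
o=r.get_obs();print(o["time_s"],o["ee_pos"],o["ft_force"])
```

```text
top [0.559  0.2631] 251.40625
top movement [(0.92, array([0.5551, 0.2632])), (0.58, array([0.2584, 0.2105])), (0.45, array([ 0.3842, -0.1377]))]
top key_handle [(0.54, array([ 0.5978, -0.2543])), (0.51, array([ 0.5143, -0.2454]))]
top key [(0.56, array([ 0.6114, -0.2469])), (0.47, array([ 0.5155, -0.2596])), (0.2, array([0.3931, 0.0023]))]
top 2.949595137846145 13.96875
scene [0.5606 0.261 ] 32.828125
scene movement [(0.85, array([0.5588, 0.2641])), (0.7, array([0.2684, 0.2168]))]
scene key_handle [(0.9, array([ 0.6112, -0.2476])), (0.66, array([ 0.5232, -0.2579]))]
scene key [(0.79, array([ 0.6157, -0.2472])), (0.65, array([ 0.5249, -0.2535])), (0.22, array([0.3917, 0.1319]))]
scene 2.956540266261146 14.71875
31.9 [0.4415 0.2416 0.3383] [ 0.2793  0.3889 -0.6331]
```

The movement is within about 1 mm of the pad's middle, the key is upright in its stand, the screw is at about 2.95, and the arm is clear. Handing in.

```bash
python3 -c "
from workcell import ticket
print(ticket.sign_off())"
```

```text
the job is handed in; nothing more can be done
None
```

The job is done and handed in: I unscrewed the blue screw in two bites to about 2.95 rad, put the key back upright in its stand, and set the movement down within about 1 mm of the pad's middle, finishing at about 32 s of the 72 s; I did not check each bystander's position afterwards.

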